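Remake the vacuum hose-tail joint: finger-tight, then a quarter turn

ROBOT

A 6-joint arm with a two-finger parallel gripper is mounted at the origin on a cart in front of the work surface, level with it; the furniture and walls round the work are solid. World frame = base frame: x ahead of the robot, y to its left, z up, the work surface at z = 0. Lengths are in mm, angles in rad, forces in N, time in s.
With the tool pointing down it reaches from about 350 to 875 mm from the base axis. Payload 4.2 kg.
Tool frame: the origin (TCP) lies at the very end of the fingers, on their centre line; the grasp point (between the pads) lies 19 mm behind it; z points along the fingers, y is the direction in which the jaws open and shut (so a half turn about z gives the same grasp; the last joint's range is limited). The gripper opens to 85 mm and grips with 20 to 120 N. Pads are 22 mm wide; open, the fingers measure 114 mm over their backs; the gripper's body (76 mm by 85 mm) begins 54 mm behind the grasp point. The pads swing forward as they close: fully open they stand 13 mm farther back than shut.
Start: joints at [1.394, 0.385, 0.008, 0, -1.194, -0.259], TCP at [263.801, 566.576, 231.312] pointing down, gripper open.
Joint ranges: [-3.14, 3.14], [-1.21, 2.06], [-1.07, 1.41], [-3.16, 2.05], [-2.99, -0.16], [-3.1, 3.1]. Speed limits (rad/s): [2.79, 2.79, 3.14, 3.14, 3.14, 3.14].

INTERFACE

Orientations are given as a unit quaternion [x, y, z, w].
In Python, from bench import arm, optics, job gives the robot as it stands.
- The arm moves only by the tool send_rows, never from a script. Its argument "steps" is a list that holds one entry, the list of rows, each a list of 5 numbers: the shift along the tool's x, y, z in cm, then the turn about the tool's z in rad, then the opening, from 0 (shut) to 1 (fully open). A call has 1 to 10 rows; each row shifts and turns the pose as measured when the row begins, along the tool's axes as they then stand; what a row does not reach is not made up. A row lasts 1/12 s, in which the tool goes at most 41.7 mm and 7.16 degrees, less where a joint would pass 70% of its speed; a pose out of reach is approached as far as the arm can. A call with a gripper value outside its range is refused whole. The fingers move at their own pace and stop on an object; the grip force is fixed at half the most. Time passes only in rows, so rows that do not move let the fingers close. It gives the time, the measured TCP pose, the force and the opening at its end, in the units of the state.
- arm.read_state(): the state, without advancing time (a new reading comes with each control period).
- optics.get_image(name): name is "side" or "top" or "wrist"; returns (picture, depth): 420x560x3 uint8, blue, green, red; 420x560 float32, mm along the optical axis (not along the pixel's ray), 0 where there is no reading.
- optics.get_calibration(name): a dict with "K" (3x3 intrinsics, pixels), "k1" (the pictures are not rectified: a ray, as slopes to the right and down, at radius r is drawn at 1 + k1 r^2 times it, then the intrinsics apply), "rvec" (rotation vector, rad) and "tvec" (3), from world to camera coordinates, as OpenCV has them; the wrist camera has in their place "hand_eye" (4x4, takes a point from camera to tool coordinates, whose origin is the TCP and whose axes are the flange's). Camera axes: x right, y down, z forward; pixel columns grow to the right and rows downward; lengths in mm; the calibration is good to about 2 mm. A picture is of the moment at which its call begins: read the wrist's pose just before it. get_calibration takes no time and is no camera call.
- job.job_done(): hands the job in, once; it reports no verdict.
The state is a dict: "clock": time; "joints": joint angles; "joint_vel": joint speeds; "joint_efforts": joint torques, N m; "position": TCP position; "ee_rot": TCP orientation; "contact_force": force on the tool from outside, world axes, zero at the start; "wrist_torque": the same for the moment, N m; "gripper_width": finger opening in mm.
Only numpy, scipy, OpenCV 4.12 (cv2) and the standard library are available. Lean on these libraries where they do the work, as an engineer would, in place of code of your own. Each camera call takes 0.05 s, during which the arm holds its last target. There are 200 camera calls.

TASK

Make the vacuum outlet's hose-tail joint tight: with the fingers run its brass compression nut down clockwise until it comes up finger-tight, and no further by hand. Then put the open-ended spanner on the nut and turn it a quarter turn beyond finger-tight, without overtightening or forcing the spanner on. Take the spanner off without loosening the nut and lay it down flat (do not drop it) on the bench clear of the outlet, leaving the wire brush, the steel block and the loupe where they are.

Things in the scene. Friction and masses are not known exactly. Their poses are not given: they have to be found in the camera images.
- outlet: brass vacuum outlet fixed to the bench: round 92 mm flange, upright valve body, shut lever and small gauge low at its sides (62 mm high at most; only thread, nut and hose tail are higher). Origin on the bench at the upright axis on which the nut turns, z up. Under the nut: 9 mm of bare 28 mm thread, then the fixed 36 mm hexagon.
- nut_center (a point): centre of the compression nut's hexagon, on the upright axis, 80 mm above the bench. Hexagon 32 mm across flats, 20 mm high; x points at a corner, y at the middle of a flat, that with a dark scribed line. Clockwise from above tightens. It is started on its thread and runs easily (about 0.1 N m), 0.8 to 1.6 rad short of finger-tight, which can only be felt.
- spanner_grip (a point): middle of the handle of the loose steel open-ended spanner (222 mm long, about 260 g), half-way through its thickness, 5.5 mm above the bench when it lies flat. x points along the handle to the open jaw, z up. Handle 15.5 mm wide (flat parallel sides), 8 mm thick, from 40 mm ahead of this point to 75 mm behind it, then a 31 mm ring end.
- spanner_jaw (a point): middle of the spanner's open jaw, 100 mm ahead of spanner_grip along x: here the nut's centre lies when the spanner is home. Jaw 33.6 mm wide, its faces parallel to x, mouth open to +x and flared; jaw tips 18 mm ahead of this point, throat 20 mm behind it; head 62 mm wide, 11 mm thick.
- wire_brush: bystander: wooden-handled brass wire brush, 200 x 14 x 24 mm, loose on the bench; origin at its underside centre
- steel_block: bystander: square steel bench block on a rubber pad, 67 x 67 x 20 mm, loose; origin at its underside centre
- loupe: bystander: black folding loupe, 39 x 21 x 21 mm, loose; origin at its underside centre
- tail_top (a point): top of the barbed hose tail (20 mm thick) that stands up through the nut, 47 mm above the nut's centre; above the nut's hexagon is a 4 mm collar 30 mm thick. Its x and y axes are level and fixed in the tail, which stands still until the nut grips it.
- olive (a joint): first pinch of the nut on the ferrule inside, rad: 0 while the nut runs free, grows to 0.10 against about 0.2 N m as the nut comes up; at 0.10 a firm stop is felt that holds to about 0.6 N m: finger-tight.
- ferrule (a joint): turn of the nut (and tail with it) beyond that firm stop, rad: 0 until then; takes about 0.6 N m at first, rising to 0.7 N m at a quarter turn, and stays where it is left.

How it is judged (in metres and radians):
On the way, in this order (a step that is already met when the one before it is completed fails the run):
1. the nut has been run down finger-tight: it pinches the ferrule (olive over 0.05 rad) (value of joint olive above 0.05 rad), for 0.1 s.
2. with the spanner on it, the nut has been turned a quarter turn beyond finger-tight (1.57 rad, give or take 0.26) (value of joint ferrule between 1.31 and 1.83 rad and horizontal distance between spanner_jaw and nut_center below 0.012 m), for 0.1 s.
At the end, for the whole second after the job is handed in: Nut 1.31 to 1.83 rad past finger-tight and not loosened again (its and the hose tail's x axes within 0.5 rad); spanner at rest flat on the bench (grip point below 12 mm, tilt under 7 degrees), jaw over 70 mm from the nut, not touching the outlet (value of joint ferrule between 1.31 and 1.83 rad and angle between the x axis of nut_center and the x axis of tail_top, either way round below 0.5 rad and height (world z) of spanner_grip below 0.012 m and angle between spanner_grip's own z axis and vertical below 0.12 rad and horizontal distance between spanner_jaw and nut_center above 0.07 m and contact force between spanner and outlet below 0.2 N and linear speed of spanner below 0.02 m/s).
It fails at once if the nut is turned too far: more than 0.3 rad beyond finger-tight by the fingers, or more than 1.83 rad in all ((contact force between the fingers and nut above 1 N and value of joint ferrule above 0.3 rad) or value of joint ferrule above 1.83 rad).
It fails at once if the spanner is put to work on the nut (over 5 N) before it is finger-tight (contact force between spanner and nut above 5 N and value of joint olive below 0.05 rad).
It fails at once if a bystander is pushed more than 20 mm (distance of any of wire_brush, steel_block, loupe from where it was at the start of the episode above 0.02 m).
It fails at once if the spanner is forced on or off: it presses on the outlet or its nut with over 40 N while its jaw is not home (over 8 mm off the nut's centre) (contact force between spanner and outlet above 40 N and horizontal distance between spanner_jaw and nut_center above 0.008 m).
It fails at once if the spanner is dropped: let go more than 30 mm above the bench, off the nut (contact force between the fingers and spanner below 0.1 N and height (world z) of spanner_grip above 0.035 m and horizontal distance between spanner_jaw and nut_center above 0.03 m).
It also fails if it takes over 72 s, if anything falls off the work surface, if the arm or the gripper's body presses on something with over 40 N, if the wrist force passes 120 N, or if a joint passes its speed limit or range.

## Working session

There is one attempt and no reset: what is moved stays moved. The work goes in short steps, Python scripts to look and compute and a tool call to move; the robot and the scene stay as the last step left them, time stands still between calls to the robot, and variables do not carry over. Pictures are saved under pics/ and viewed, about 8 in all and at most 12, crops included, and the job is handed in when it is done.

Besides the shell and the picture viewer there is one more tool, called after "Emit:" by a JSON object that holds its "method" and its "body", one argument or row to a line. send_rows: Moves the arm, as the interface text tells. Its arguments: {"type":"object","properties":{"steps":{"type":"array","items":{"type":"array","items":{"type":"array","items":{"type":"number"}}}}},"required":["steps"]}

```bash
ls; mkdir -p pics; cat > h.py <<'E'
import numpy as np, cv2
from scipy.spatial.transform import Rotation as R
from bench import arm, optics, job
def cam(name, st=None):
    c=optics.get_calibration(name); K=np.array(c["K"]); k1=c["k1"]
    if "rvec" in c:
        Rm=cv2.Rodrigues(np.array(c["rvec"],float))[0]; t=np.array(c["tvec"],float).ravel()
        return K,k1,Rm.T,-Rm.T@t   # cam->world rot, cam centre
    H=np.array(c["hand_eye"]); st=st or arm.read_state()
    Rt=R.from_quat(st["ee_rot"]).as_matrix(); p=np.array(st["position"])
    return K,k1,Rt@H[:3,:3],Rt@H[:3,3]+p
def ray(C,u,v):
    K,k1,Rw,c=C
    s=cv2.undistortPoints(np.array([[[u,v]]],float),K,np.array([k1,0,0,0.]))[0,0]
    return c,Rw@np.array([s[0],s[1],1])
def onz(C,u,v,z):
    c,d=ray(C,u,v); return c+d*(z-c[2])/d[2]
def proj(C,P):
    K,k1,Rw,c=C
    q=Rw.T@(np.array(P,float)-c)
    return cv2.projectPoints(q.reshape(1,1,3),np.zeros(3),np.zeros(3),K,np.array([k1,0,0,0.]))[0].ravel()
def cloud(C,D):
    K,k1,Rw,c=C; h,w=D.shape; g=np.stack(np.meshgrid(np.arange(w),np.arange(h)),-1).reshape(-1,1,2).astype(float)
    s=cv2.undistortPoints(g,K,np.array([k1,0,0,0.])).reshape(h,w,2)
    q=np.dstack([s,np.ones((h,w))])*D[...,None]
    return q@Rw.T+c
def grab(name,tag):
    st=arm.read_state(); p,D=optics.get_image(name); cv2.imwrite(f"pics/{tag}.png",p); np.save(f"pics/{tag}.npy",D)
    return p,D,cam(name,st)
E
python3 - <<'E'
from h import *
s=arm.read_state(); print(s)
for n in("top","side","wrist"):
    p,D,C=grab(n,n+"0"); print(n,C[0].diagonal(),C[1],C[3].round(),C[2].round(2).tolist())
a=cv2.imread("pics/top0.png");b=cv2.imread("pics/side0.png")
E
```

```text
pics
{'clock': 0.0, 'joints': array([ 1.39359596e+00,  3.85593697e-01,  6.61906390e-03, -5.00336222e-04,
       -1.19401152e+00, -2.58571864e-01]), 'joint_vel': array([-0.00078816, -0.00211941, -0.00139739, -0.00111619,  0.00133253,
        0.00165793]), 'joint_efforts': array([-1.16856478e-03, -3.92291558e+01,  1.88407052e+01,  4.18642312e+00,
       -4.61675270e-03, -5.43088859e-06]), 'position': array([263.57007552, 566.05680735, 230.19632841]), 'ee_rot': array([ 9.76336013e-01, -2.16256185e-01, -1.87791074e-04,  1.10346299e-03]), 'contact_force': array([-0.99849513, -0.28329496,  0.96526267]), 'wrist_torque': array([0.04404361, 0.04858057, 0.05175033]), 'gripper_width': 85.31434146884483}
top [411.46244423 411.46244423   1.        ] -0.10862987281557686 [423. 171. 929.] [[0.07, -0.97, 0.22], [-1.0, -0.07, 0.02], [-0.0, -0.22, -0.98]]
side [505.56790468 505.56790468   1.        ] -0.05240818154372999 [ 373. 1123.  485.] [[-0.98, -0.06, 0.2], [-0.21, 0.35, -0.91], [-0.01, -0.93, -0.36]]
wrist [303.29442219 303.29442219   1.        ] 0.008340178033397308 [329. 537. 373.] [[-0.42, -0.87, -0.26], [-0.91, 0.41, 0.12], [0.0, 0.28, -0.96]]
```

View pics/top0.png

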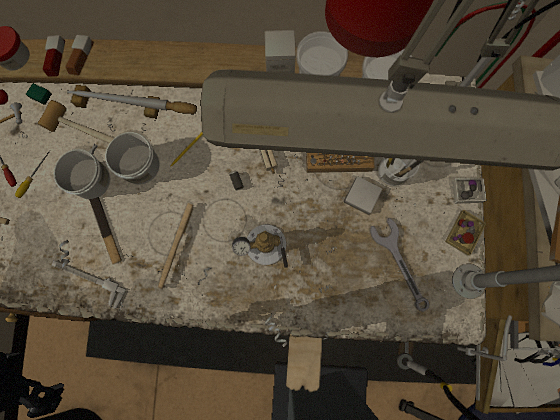

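View pics/side0.png

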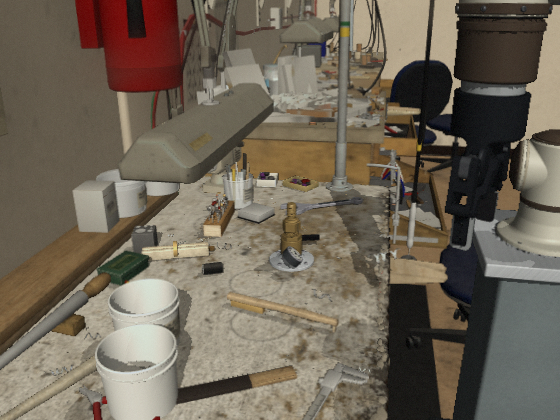

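Top view: outlet about (262,243), spanner jaw about (384,230) and ring (421,303), brush (176,243), block (365,195), loupe (237,180), and a lamp overhead at the top right. Side view: tail top at (292,205), nut about (291,240).

```bash
python3 - <<'E'
from h import *
np.set_printoptions(precision=1,suppress=True)
Ct=cam("top");Cs=cam("side")
P=cloud(Ct,np.load("pics/top0.npy"))
for u,v in[(262,240),(384,232),(421,303),(405,270),(176,243),(365,195),(237,180),(230,110),(400,120),(300,150),(470,280),(465,180),(480,60),(380,170),(320,163)]: print((u,v),P[v,u],onz(Ct,u,v,0))
# outlet points high
S=cloud(Cs,np.load("pics/side0.npy"))
for v in range(202,272,4): print(v,S[v,292],[ (int(w),) for w in np.where(np.linalg.norm(S[v,260:330,:2]-S[v,292,:2],axis=1)<30)[0][[0,-1]]+260])
a=cv2.imread("pics/top0.png");b=cv2.imread("pics/side0.png")
A=cv2.resize(a[190:320,355:455],None,fx=4,fy=4,interpolation=2)
A2=cv2.resize(a[205:285,220:300],None,fx=5,fy=5,interpolation=2)
B=cv2.resize(b[195:280,250:330],None,fx=5,fy=5,interpolation=2)
M=np.zeros((600,800,3),np.uint8)
M[:520,:400]=A; M[:400,400:]=A2
cv2.imwrite("pics/c1.png",M); 
# spanner mask
reg=P[190:320,355:455]; m=(reg[...,2]>4)&(reg[...,2]<25); print(m.sum())
E
```

```text
(262, 240) [530.2 215.7 126. ] [547.  222.7   0. ]
(384, 232) [583.8 -54.8   2.1] [584.2 -55.3   0. ]
(421, 303) [ 428.6 -142.7    0.8] [ 428.6 -143.     0. ]
(405, 270) [ 499.3 -102.1   10.7] [ 500.2 -105.3    0. ]
(176, 243) [523.1 411.6  26.1] [526.  418.6   0. ]
(365, 195) [663.4  -5.2  20.3] [668.8  -9.1   0. ]
(237, 180) [678.4 289.8  20.9] [684.3 292.5   0. ]
(230, 110) [732.6 281.  273.8] [861.7 326.9   0. ]
(400, 120) [734.3 -14.2 276. ] [865.6 -92.5   0. ]
(300, 150) [693.7 153.9 202.3] [768.9 149.1   0. ]
(470, 280) [ 483.9 -244.6   28.7] [ 485.8 -257.8    0. ]
(465, 180) [ 721.  -248.5    6.9] [ 723.2 -251.7    0. ]
(480, 60) [ 954.5 -232.3  151.4] [1057.9 -310.8    0. ]
(380, 170) [722.4 -36.6  30.7] [732.6 -43.7   0. ]
(320, 163) [729.2 102.2  30.8] [739.7  99.8   0. ]
202 [536.2 208.3 125.6] [(289,), (294,)]
206 [533.6 222.9 123. ] [(287,), (296,)]
210 [533.3 224.4 115.2] [(287,), (295,)]
214 [533.3 224.8 107. ] [(287,), (296,)]
218 [533.5 223.3  97.8] [(285,), (298,)]
222 [532.1 231.5  92.9] [(283,), (300,)]
226 [532.5 229.3  83.4] [(283,), (300,)]
230 [532.3 230.1  75.2] [(284,), (299,)]
234 [532.7 228.2  65.6] [(282,), (301,)]
238 [531.9 232.3  58.9] [(281,), (301,)]
242 [532. 232.  50.] [(281,), (301,)]
246 [531.2 236.6  43.5] [(282,), (301,)]
250 [ 372.7 1122.8  485.4] [(292,), (324,)]
254 [522.8 283.3  50.1] [(283,), (298,)]
258 [522.2 287.   43.5] [(285,), (301,)]
262 [521.9 288.7  36. ] [(288,), (300,)]
266 [528.8 249.8   6.1] [(277,), (307,)]
270 [526.9 260.7   3.3] [(277,), (307,)]
1738
```

View pics/c1.png

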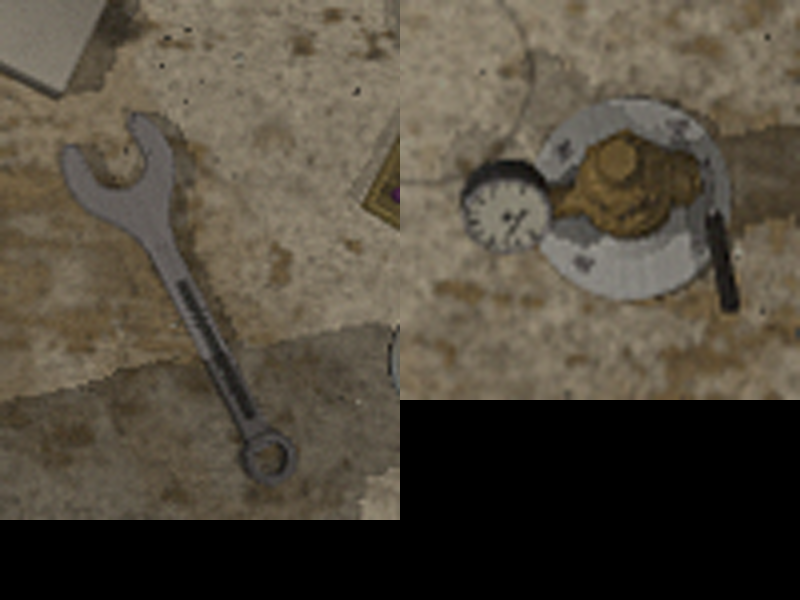

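The outlet axis is about (533, 215), with the tail top about 126 mm high as specified. The spanner points about 29° from +x, with its ring near (427, -146). I'm moving over the outlet to look from close up.

Emit:
{"method": "send_rows", "body": {
  "steps": [
    [[3.9,2.05,0,0,1],[3.9,2.05,0,0,1],[3.9,2.05,0,0,1],[3.9,2.05,0,0,1],[3.9,2.05,0,0,1],[3.9,2.05,0,0,1],[3.9,2.05,0,0,1],[3.9,2.05,0,0,1],[3.9,2.05,0,0,1],[2.0,1.0,0,0,1]]
  ]
}}

```text
clock: 0.98
position: [506.3, 247.5, 226.8]
ee_rot: [0.978, -0.21, -0.001, 0.003]
contact_force: [-0.8, -0.1, -0.3]
gripper_width: 85.2
```

Emit:
{"method": "send_rows", "body": {
  "steps": [
    [[3.8,1.7,2.0,0,1],[0,0,2.0,0,1],[0,0,2.0,0,1],[0,0,0,0,1]]
  ]
}}

```text
clock: 1.32
position: [534.2, 213.8, 168.6]
ee_rot: [0.977, -0.215, -0.001, 0.002]
contact_force: [-0.7, -0.8, -1.1]
gripper_width: 85.3
```

```bash
python3 - <<'E'
from h import *
p,D,C=grab("wrist","w1"); s=arm.read_state(); print(s["position"],s["ee_rot"],s["wrist_torque"])
print(proj(C,[533,215,80]),proj(C,[533,215,127]))
cv2.imwrite("pics/w1x.png",p)
E
```

```text
[535.13539629 214.56617925 170.71709303] [ 9.76709036e-01 -2.14560731e-01  9.14246748e-04  1.52155724e-03] [-0.01423461 -0.02618756  0.02077951]
[280.28382718 212.41907529] [280.50951721 234.24594993]
```

View pics/w1x.png

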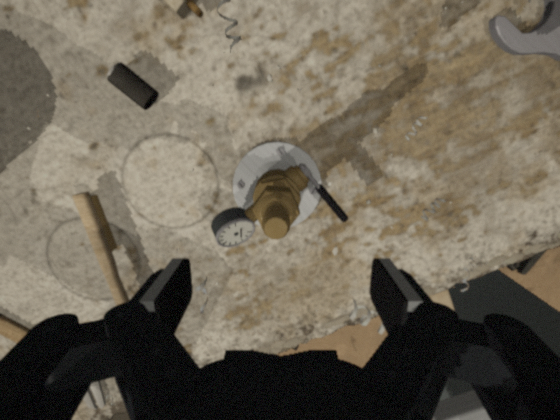

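The wrist view shows the tail top at about (276,228) and the nut hexagon just above it at about (277,195). The gauge is at (234,233) and the lever at (335,200). I'm measuring the axis and enlarging the hexagon.

```bash
python3 - <<'E'
from h import *
np.set_printoptions(precision=1,suppress=True)
s=arm.read_state(); C=cam("wrist",s); p=cv2.imread("pics/w1.png"); D=np.load("pics/w1.npy"); P=cloud(C,D)
m=(P[...,2]>120)&(P[...,2]<135); q=P[m]; print("tail top",m.sum(),q.mean(0), (q.max(0)+q.min(0))/2)
ys,xs=np.where(m); u,v=(xs.min()+xs.max())/2,(ys.min()+ys.max())/2; print(u,v,onz(C,u,v,127))
m2=(P[...,2]>87)&(P[...,2]<92.0); print("nut top",m2.sum(),P[m2].mean(0),P[m2].min(0),P[m2].max(0))
# top cam
Ct=cam("top");T=cloud(Ct,np.load("pics/top0.npy"));m3=(T[...,2]>118)&(T[...,2]<135)&(abs(T[...,0]-530)<40)&(abs(T[...,1]-215)<40)
ys,xs=np.where(m3);print("top cam tail",xs.mean(),ys.mean(),onz(Ct,xs.mean(),ys.mean(),127))
crop=p[160:250,230:330]
cr=cv2.resize(crop,None,fx=7,fy=6.6,interpolation=cv2.INTER_CUBIC)
cr=cv2.convertScaleAbs(cr,alpha=1.8); cv2.imwrite("pics/w1c.png",cr)
E
```

```text
tail top 611 [540.9 216.3 127.3] [540.2 216.8 125.6]
275.5 224.5 [540.9 216.2 127. ]
nut top 229 [546.1 213.4  90.7] [524.3 201.   87. ] [557.6 233.1  92. ]
top cam tail 263.2328767123288 236.8904109589041 [536.4 213.7 127. ]
```

View pics/w1c.png

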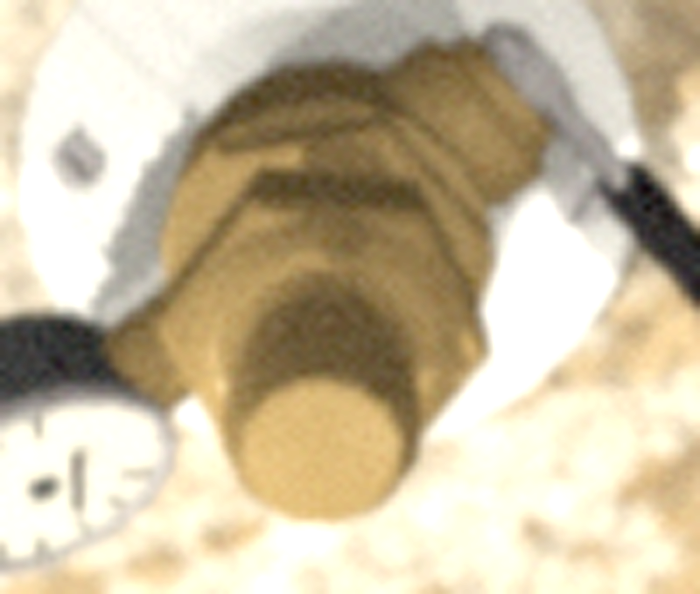

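```bash
python3 - <<'E'
from h import *
np.set_printoptions(precision=1,suppress=True)
C=cam("wrist",arm.read_state())
f=lambda x,y:onz(C,230+x/7,160+y/6.6,90)
pts=[f(*a) for a in[(250,190),(422,200),(487,345),(160,325)]]
for q in pts: print(q)
a,b,c,d=pts
ang=lambda v:np.degrees(np.arctan2(v[1],v[0]))
print(ang(b-a),ang(c-d),ang(c-b),ang(a-d),np.linalg.norm(b-a),np.linalg.norm(c-d),(c+d)/2)
t=R.from_quat(arm.read_state()["ee_rot"]).as_matrix(); print("toolx",ang(t[:,0]),"tooly",ang(t[:,1]))
for k in ("top","side"):
  Cs=cam(k); print(k,proj(Cs,[538,215,127]))
Cs=cam("side");b=np.load("pics/side0.npy");S=cloud(Cs,b)
for v in (208,211,214):
  w=np.where((abs(S[v,:,0]-535)<25)&(abs(S[v,:,1]-220)<25)&(S[v,:,2]>90))[0]; u=w.mean(); c,dd=ray(Cs,u,v); k=(215-c[1])/dd[1]; print(u,len(w),c+dd*k)
E
```

```text
[558.1 216.9  90. ]
[549.2 200.6  90. ]
[530.3 201.2  90. ]
[547.7 232.8  90. ]
-118.45808969350266 -118.73380317595208 178.01535320253205 -56.925902603569156 18.57613739284711 36.05090768300305 [539. 217.  90.]
toolx -24.779374697979343 tooly -114.77973520507174
top [262.6 236. ]
side [290.5 202.5]
291.5 10 [536.  215.  115.5]
291.5 10 [536.  215.  109.2]
291.5 10 [536.  215.  102.8]
```

Emit:
{"method": "send_rows", "body": {
  "steps": [
    [[0.25,-0.2,0,-0.115,1],[0,0,0,-0.115,1],[0,0,0,-0.115,1],[0,0,0,-0.115,1],[0,0,0,0,1],[0,0,0,0,1]]
  ]
}}

```text
clock: 1.87
position: [540.2, 219.3, 177.9]
ee_rot: [1.0, 0.026, 0.005, 0.0]
contact_force: [1.1, -0.1, 0.0]
gripper_width: 85.1
```

```bash
python3 - <<'E'
from h import *
np.set_printoptions(precision=4,suppress=True)
p,D,C=grab("wrist","w2"); s=arm.read_state();t=R.from_quat(s["ee_rot"]).as_matrix()
print(s["position"],"yaw",np.degrees(np.arctan2(t[1,0],t[0,0])),s["joints"])
P=cloud(C,D);m=(P[...,2]>120)&(P[...,2]<135);ys,xs=np.where(m);u,v=(xs.min()+xs.max())/2,(ys.min()+ys.max())/2
print(u,v,onz(C,u,v,127))
E
```

```text
[540.3385 219.2861 178.0364] yaw 3.001074085177624 [ 0.6664  0.3527 -0.185   0.0072 -1.0255  0.9531]
286.0 228.0 [540.5323 216.5416 127.    ]
```

Emit:
{"method": "send_rows", "body": {
  "steps": [
    [[-0.13,0.33,0,0.02,1],[0,0,2.5,0,1],[0,0,2.5,0,1],[0,0,2.5,0,1],[0,0,1.5,0,1],[0,0,1.0,0,1],[0,0,0.6,0,1]]
  ]
}}

```text
clock: 2.5
position: [543.4, 218.3, 74.9]
ee_rot: [1.0, 0.008, 0.011, -0.003]
contact_force: [-0.1, -1.1, 0.3]
gripper_width: 85.3
```

Emit:
{"method": "send_rows", "body": {
  "steps": [
    [[-0.45,0.23,1.0,0,1],[-0.1,0,0.3,0,1],[0,0,0,0,1]]
  ]
}}

```text
clock: 2.75
position: [538.6, 216.0, 61.1]
ee_rot: [1.0, 0.007, 0.011, -0.003]
contact_force: [0.3, -0.0, 0.7]
gripper_width: 85.5
```

Now I'll close on the nut.

Emit:
{"method": "send_rows", "body": {
  "steps": [
    [[0,0,0,0,0.6],[0,0,0,0,0.45],[0,0,0,0,0.3],[0,0,0,0,0.3],[0,0,0,0,0.3],[0,0,0,0,0.3],[0,0,0,0,0.3]]
  ]
}}

```text
clock: 3.33
position: [540.8, 215.5, 65.1]
ee_rot: [1.0, 0.007, 0.013, -0.003]
contact_force: [-0.5, 0.6, -2.7]
gripper_width: 31.1
```

```bash
cat > st.py <<'E'
from h import *
np.set_printoptions(precision=3,suppress=True)
s=arm.read_state();t=R.from_quat(s["ee_rot"]).as_matrix()
print(round(s["clock"],2),s["position"],"yaw",round(np.arctan2(t[1,0],t[0,0]),3),"tilt",t[:2,2],"F",s["contact_force"],"T",s["wrist_torque"],"w",round(s["gripper_width"],1),"J",s["joints"])
E
python3 st.py
```

```text
3.33 [540.772 215.538  65.145] yaw 0.013 tilt [0.026 0.007] F [-0.512  0.606 -2.749] T [0.353 0.079 0.074] w 31.1 J [ 0.663  0.471 -0.331  0.016 -0.744  0.91 ]
```

Emit:
{"method": "send_rows", "body": {
  "steps": [
    [[0,0,0.08,0.1,0.3],[0,0,0.08,0.1,0.3],[0,0,0.08,0.1,0.3],[0,0,0.06,0.1,0.3],[0,0,0.06,0.1,0.3],[0,0,0.06,0.1,0.3]]
  ]
}}

```text
clock: 3.83
position: [540.4, 214.2, 65.0]
ee_rot: [0.954, -0.299, 0.012, -0.005]
contact_force: [-0.0, -0.5, 2.5]
gripper_width: 30.8
```

```bash
python3 st.py
```

```text
3.83 [540.417 214.217  65.027] yaw -0.608 tilt [0.025 0.002] F [-0.005 -0.483  2.491] T [-0.505  0.319  0.113] w 30.8 J [ 0.663  0.471 -0.333  0.02  -0.746  0.285]
```

Emit:
{"method": "send_rows", "body": {
  "steps": [
    [[0,0,0.05,0.08,0.3],[0,0,0.05,0.08,0.3]]
  ]
}}

```text
clock: 4.0
position: [540.2, 213.9, 65.0]
ee_rot: [0.926, -0.378, 0.011, -0.005]
contact_force: [-0.2, -1.6, 1.5]
gripper_width: 31.2
```

```bash
python3 st.py
```

```text
4.0 [540.154 213.879  65.047] yaw -0.776 tilt [0.025 0.   ] F [-0.229 -1.582  1.463] T [-0.518  0.254  0.203] w 31.2 J [ 0.664  0.471 -0.333  0.022 -0.747  0.116]
```

Emit:
{"method": "send_rows", "body": {
  "steps": [
    [[0,0.05,0.05,0.08,0.3]]
  ]
}}

```text
clock: 4.08
position: [540.0, 213.7, 65.1]
ee_rot: [0.909, -0.416, 0.011, -0.005]
contact_force: [0.2, 0.4, 0.7]
gripper_width: 30.9
```

```bash
python3 st.py
```

```text
4.08 [539.985 213.671  65.06 ] yaw -0.858 tilt [ 0.025 -0.   ] F [0.208 0.387 0.653] T [-0.173  0.024  0.17 ] w 30.9 J [ 0.664  0.471 -0.334  0.023 -0.747  0.032]
```

Emit:
{"method": "send_rows", "body": {
  "steps": [
    [[0,0,0.05,0,0.3]]
  ]
}}

```text
clock: 4.17
position: [540.0, 213.7, 65.0]
ee_rot: [0.909, -0.416, 0.011, -0.005]
contact_force: [-0.0, 0.4, 2.6]
gripper_width: 30.8
```

```bash
python3 st.py
```

```text
4.17 [539.993 213.718  65.023] yaw -0.859 tilt [ 0.025 -0.001] F [-0.031  0.393  2.611] T [-0.505  0.248 -0.101] w 30.8 J [ 0.664  0.471 -0.334  0.023 -0.747  0.031]
```

Emit:
{"method": "send_rows", "body": {
  "steps": [
    [[0,0,0.05,0.08,0.3]]
  ]
}}

```text
clock: 4.25
position: [539.9, 213.6, 65.0]
ee_rot: [0.893, -0.451, 0.011, -0.005]
contact_force: [-1.5, -0.8, 2.2]
gripper_width: 30.8
```

```bash
python3 st.py
```

```text
4.25 [539.925 213.594  65.01 ] yaw -0.935 tilt [ 0.025 -0.002] F [-1.496 -0.76   2.173] T [-0.506  0.569  0.826] w 30.8 J [ 0.664  0.471 -0.334  0.025 -0.747 -0.046]
```

Emit:
{"method": "send_rows", "body": {
  "steps": [
    [[0,0,0.05,0.08,0.3]]
  ]
}}

```text
clock: 4.33
position: [539.8, 213.5, 65.0]
ee_rot: [0.874, -0.485, 0.011, -0.004]
contact_force: [-1.1, -0.8, 3.2]
gripper_width: 31.0
```

```bash
python3 st.py
```

```text
4.33 [539.777 213.469  65.014] yaw -1.013 tilt [ 0.024 -0.003] F [-1.05  -0.791  3.24 ] T [-0.473  0.546  0.793] w 31.0 J [ 0.665  0.471 -0.335  0.026 -0.748 -0.126]
```

The torque jumped to 0.8 N·m between yaw -0.86 and -0.935, so the firm stop is near yaw -0.89 and finger-tight is reached, about 0.1 rad past. I'm letting go and rising.

Emit:
{"method": "send_rows", "body": {
  "steps": [
    [[0,0,0.05,-0.01,0.5],[0,0,0.05,0,1],[0,0,0.05,0,1],[0,0,0.05,0,1],[0,0,0.05,0,1],[0,0,-2.0,0,1],[0,0,-3.0,0,1],[0,0,-3.0,0,1],[0,0,-3.0,0,1],[0,0,0,0,1]]
  ]
}}

```text
clock: 5.17
position: [536.8, 213.7, 174.1]
ee_rot: [0.88, -0.475, 0.01, -0.002]
contact_force: [0.5, 0.2, 1.1]
gripper_width: 85.2
```

```bash
python3 st.py; python3 - <<'E'
from h import *
p,D,C=grab("wrist","w3")
P=cloud(C,D);m=(P[...,2]>120)&(P[...,2]<135);ys,xs=np.where(m);u,v=(xs.min()+xs.max())/2,(ys.min()+ys.max())/2
print(u,v,onz(C,u,v,127))
u0,v0=int(u)-50,int(v)-70; print(u0,v0)
cr=cv2.resize(p[v0:v0+90,u0:u0+100],None,fx=7,fy=6.6,interpolation=cv2.INTER_CUBIC)
cv2.imwrite("pics/w3c.png",cv2.convertScaleAbs(cr,alpha=1.8))
E
```

```text
5.17 [536.757 213.672 174.068] yaw -0.991 tilt [ 0.02  -0.006] F [0.453 0.15  1.094] T [ 0.062 -0.162  0.009] w 85.2 J [ 0.668  0.344 -0.214  0.02  -1.    -0.098]
278.5 228.0 [539.30491141 213.8979749  127.        ]
228 158
```

View pics/w3c.png

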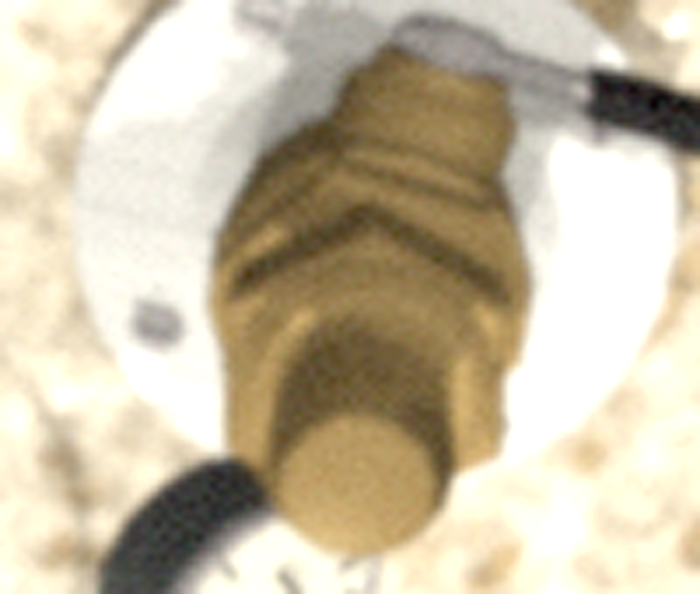

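The nut follows the gripper yaw of about -0.99, so the flats run along -0.99 + k·60°. The spanner can go on at yaw +1.10 and swing clockwise to about -0.35. I'm going to the spanner now.

Emit:
{"method": "send_rows", "body": {
  "steps": [
    [[2.9,2.35,0,0,1],[2.9,2.35,0,0,1],[2.9,2.35,0,0,1],[2.9,2.35,0,0,1],[2.9,2.35,0,0,1],[2.9,2.35,0,0,1],[2.9,2.35,0,0,1],[2.9,2.35,0,0,1],[1.5,1.2,0,0,1],[0,0,0,-0.12,1]]
  ]
}}

```text
clock: 6.05
position: [498.6, -114.1, 163.8]
ee_rot: [0.909, -0.416, 0.004, 0.001]
contact_force: [0.6, 0.6, 0.2]
gripper_width: 85.5
```

Emit:
{"method": "send_rows", "body": {
  "steps": [
    [[0,0,0,-0.12,1],[0,0,0,-0.12,1],[0,0,0,-0.12,1],[0,0,0,-0.12,1],[0,0,0,-0.12,1],[0,0,0,-0.12,1],[0,0,0,-0.12,1],[0,0,0,-0.12,1],[0,0,0,-0.12,1],[0,0,0,-0.12,1]]
  ]
}}

```text
clock: 6.88
position: [490.6, -117.8, 151.9]
ee_rot: [0.981, 0.194, -0.007, -0.0]
contact_force: [0.3, 0.3, 0.6]
gripper_width: 85.3
```

```bash
python3 st.py; python3 - <<'E'
from h import *
np.set_printoptions(precision=3,suppress=True)
p,D,C=grab("wrist","w4"); P=cloud(C,D)
s=P[...,2]
m=((s>3.5)&(s<16)&(abs(P[...,0]-510)<130)&(abs(P[...,1]+95)<90)).astype(np.uint8)
m=cv2.morphologyEx(m,cv2.MORPH_OPEN,np.ones((3,3)))
n,l,st,c=cv2.connectedComponentsWithStats(m); k=1+st[1:,4].argmax(); print(st[1:].tolist())
q=P[l==k]; mu=q[:,:2].mean(0); w,V=np.linalg.eigh(np.cov((q[:,:2]-mu).T)); d=V[:,1]; d*=np.sign(d[0])
a=(q[:,:2]-mu)@d; print(mu,d,np.arctan2(d[1],d[0]),a.min(),a.max(),q[:,2].mean())
print("ring end",mu+d*a.min(),"tips",mu+d*a.max())
cv2.imwrite("pics/w4m.png",np.hstack([p[:,:],])); ov=p.copy(); ov[l==k]=(0,0,255); cv2.imwrite("pics/w4x.png",ov)
E
```

```text
6.88 [ 490.631 -117.757  151.934] yaw 0.389 tilt [-0.014 -0.002] F [0.312 0.348 0.613] T [ 0.011  0.013 -0.012] w 85.3 J [ 0.087  0.264 -0.389  0.001 -0.932  1.873]
[[228, 0, 3, 2, 6], [216, 31, 78, 238, 5577]]
[534.371 -79.897] [0.874 0.487] 0.5083259374813591 -136.90612912738277 81.80229375042934 10.00908927449572
ring end [ 414.775 -146.531] tips [605.83  -40.083]
```

View pics/w4x.png

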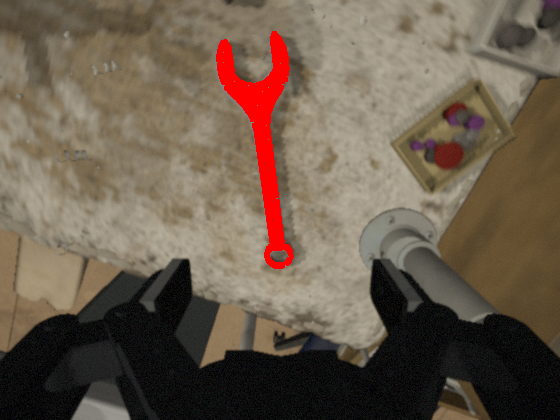

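The mask covers the whole spanner. It measures 219 mm against 222, with yaw 0.508 and the grip point near (504.5, -96.7).

Emit:
{"method": "send_rows", "body": {
  "steps": [
    [[0,0,0,-0.12,1],[2.3,-1.1,2.0,0,1],[0,0,3.5,0,1],[0,0,3.5,0,1],[0,0,2.5,0,1],[0,0,0.5,0,1]]
  ]
}}

```text
clock: 7.43
position: [505.5, -96.4, 27.2]
ee_rot: [0.969, 0.248, -0.004, -0.001]
contact_force: [-1.1, 0.0, 0.5]
gripper_width: 85.3
```

```bash
python3 st.py
```

```text
7.43 [505.489 -96.434  27.195] yaw 0.501 tilt [-0.008 -0.001] F [-1.124  0.007  0.491] T [-0.037  0.054  0.003] w 85.3 J [ 0.127  0.453 -0.5   -0.    -0.627  1.944]
```

Emit:
{"method": "send_rows", "body": {
  "steps": [
    [[-0.1,0,1.5,0,1],[0,0,0.8,0,0.6],[0,0,0.1,0,0.4],[0,0,0.1,0,0.35],[0,0,0.0,0,0.3]]
  ]
}}

```text
clock: 7.85
position: [504.0, -97.3, 0.5]
ee_rot: [0.969, 0.245, -0.006, -0.0]
contact_force: [-0.5, 0.1, -0.3]
gripper_width: 38.6
```

```bash
python3 st.py
```

```text
7.85 [503.979 -97.321   0.471] yaw 0.496 tilt [-0.012 -0.002] F [-0.475  0.092 -0.265] T [-0.017 -0.011 -0.015] w 38.6 J [ 0.126  0.498 -0.52   0.001 -0.565  1.94 ]
```

Slightly low, so I'll raise about 3 mm while closing.

Emit:
{"method": "send_rows", "body": {
  "steps": [
    [[0,0,-0.3,0,0.25],[0,0,0,0,0.1],[0,0,0,0,0.05],[0,0,0,0,0.05],[0,0,0,0,0.05]]
  ]
}}

```text
clock: 8.27
position: [505.5, -97.1, 7.2]
ee_rot: [0.97, 0.245, -0.003, -0.0]
contact_force: [0.1, -0.6, -2.7]
gripper_width: 12.6
```

```bash
python3 st.py
```

```text
8.27 [505.48  -97.148   7.17 ] yaw 0.495 tilt [-0.006 -0.001] F [ 0.132 -0.585 -2.716] T [-0.027  0.007  0.04 ] w 12.6 J [ 0.126  0.486 -0.516  0.001 -0.575  1.939]
```

Emit:
{"method": "send_rows", "body": {
  "steps": [
    [[0,0,0,0,0.4],[0,0,0.1,0,0.4],[0,0,0.1,0,0.4],[0,0,0.3,0,0.4],[0,0,0.3,0,0.4]]
  ]
}}

```text
clock: 8.68
position: [507.2, -97.1, 0.2]
ee_rot: [0.969, 0.245, -0.001, 0.0]
contact_force: [-0.5, -0.3, 0.4]
gripper_width: 34.3
```

```bash
python3 st.py
```

```text
8.68 [507.236 -97.106   0.218] yaw 0.496 tilt [-0.002 -0.001] F [-0.527 -0.337  0.418] T [-0.03   0.026  0.046] w 34.3 J [ 0.126  0.498 -0.52   0.002 -0.554  1.939]
```

Emit:
{"method": "send_rows", "body": {
  "steps": [
    [[-0.1,0,-0.05,0,0.25],[0,0,0.05,0,0.15],[0,0,0.05,0,0.05],[0,0,0.05,0,0.05],[0,0,0.05,0,0.05]]
  ]
}}

```text
clock: 9.1
position: [506.5, -97.8, 0.6]
ee_rot: [0.969, 0.247, -0.001, 0.001]
contact_force: [-0.8, 0.4, 7.2]
gripper_width: 13.6
```

```bash
python3 st.py
```

```text
9.1 [506.516 -97.759   0.561] yaw 0.498 tilt [-0.002 -0.002] F [-0.772  0.37   7.152] T [0.282 0.504 0.054] w 13.6 J [ 0.125  0.497 -0.522  0.004 -0.555  1.94 ]
```

Emit:
{"method": "send_rows", "body": {
  "steps": [
    [[0,0,0,0,0.05],[0,0,-1.0,0,0.05],[0,0,-1.5,0,0.05],[0,0,-0.5,0,0.05],[0,0,0,0,0.05]]
  ]
}}

```text
clock: 9.52
position: [503.8, -97.8, 29.9]
ee_rot: [0.969, 0.246, -0.005, -0.0]
contact_force: [0.0, -0.1, -2.4]
gripper_width: 13.3
```

```bash
python3 st.py; python3 - <<'E'
from h import *
np.set_printoptions(precision=3,suppress=True)
p,D,C=grab("wrist","w5"); P=cloud(C,D)
s=arm.read_state(); T=R.from_quat(s["ee_rot"]).as_matrix(); Q=(P-np.array(s["position"]))@T  # tool frame
m=(Q[...,0]>25)&(Q[...,0]<125)&(abs(Q[...,1])<40)&(abs(Q[...,2]+5)<14); q=Q[m]
for x in range(25,125,10):
    r=q[(q[:,0]>=x)&(q[:,0]<x+10)]
    if len(r): print(x,len(r),"y",r[:,1].min(),r[:,1].max(),"z",np.median(r[:,2]))
E
```

```text
9.52 [503.82  -97.797  29.855] yaw 0.496 tilt [-0.009 -0.002] F [ 0.008 -0.139 -2.407] T [-0.062  0.001 -0.007] w 13.3 J [ 0.125  0.447 -0.501  0.001 -0.632  1.94 ]
25 674 y -8.8326212889794 6.316098116319858 z -8.773776558506167
35 721 y -9.733183593890857 7.2915722242460195 z -9.817133701302923
45 1061 y -13.526734065133887 10.997555373409432 z -10.402833940975372
55 1680 y -20.45329028179147 17.6291456039334 z -10.39119299972645
65 2776 y -28.394679470747153 25.490291635055346 z -10.408934782056807
75 2747 y -31.731133804140775 28.98617317245167 z -10.422683597141354
85 2041 y -32.57119685999551 29.918271225238723 z -10.393815967214271
95 2069 y -32.31890837516648 29.755879353900905 z -10.372483332504572
105 1393 y -29.991071761823832 27.34954022559382 z -10.34609951525987
115 1 y 20.66130702380364 20.66130702380364 z -8.481849364034394
```

The lift held at 2.4 N with the spanner level. Its centre is 4.9 mm above the TCP and its jaw 97 mm ahead. Next I raise it, turn and bring it up to the nut.

Emit:
{"method": "send_rows", "body": {
  "steps": [
    [[0,0,-1.5,0,0.05],[0,0,-1.5,-0.12,0.05],[0,0,-1.5,-0.12,0.05],[0,0,-1.0,-0.12,0.05],[0,0,0,-0.12,0.05],[0,0,0,-0.12,0.05],[0,0,0,0,0.05]]
  ]
}}

```text
clock: 10.15
position: [499.9, -97.8, 81.7]
ee_rot: [0.847, 0.531, -0.009, -0.005]
contact_force: [-0.8, 0.1, -2.4]
gripper_width: 13.2
```

Emit:
{"method": "send_rows", "body": {
  "steps": [
    [[1.0,-1.0,0,0,0.05],[2.0,-1.6,0,0,0.05],[2.0,-1.6,0,0,0.05],[2.0,-1.6,0,0,0.05],[2.0,-1.6,0,0,0.05],[1.5,-1.6,0,0,0.05],[0.8,-0.8,0,0,0.05],[0,0,0,0,0.05]]
  ]
}}

```text
clock: 10.82
position: [457.9, 51.1, 76.5]
ee_rot: [0.856, 0.516, -0.013, -0.006]
contact_force: [0.7, 0.4, -3.4]
gripper_width: 13.4
```

```bash
python3 st.py
```

```text
10.82 [457.88   51.098  76.516] yaw 1.085 tilt [-0.03  -0.003] F [ 0.684  0.436 -3.411] T [-0.067 -0.005  0.005] w 13.4 J [ 0.458  0.31  -0.562 -0.016 -0.727  2.21 ]
```

```bash
cat > rel.py <<'E'
from h import *
import sys
np.set_printoptions(precision=2,suppress=True)
tag=sys.argv[1]
p,D,C=grab("wrist",tag); P=cloud(C,D); s=arm.read_state(); T=R.from_quat(s["ee_rot"]).as_matrix(); Q=(P-np.array(s["position"]))@T
m=(P[...,2]>119)&(P[...,2]<135)&(Q[...,0]>60); ys,xs=np.where(m)
if m.sum():
    u,v=(xs.min()+xs.max())/2,(ys.min()+ys.max())/2; w=onz(C,u,v,126.5); t=(w-np.array(s["position"]))@T
    ax=T.T@np.array([0,0,-1.]); t80=t-ax*46.5
    print("tail px",u,v,m.sum(),"world",w,"tool",t,"nut ctr tool",t80)
b=(Q[...,0]>70)&(Q[...,0]<130)&(abs(Q[...,1])<40)&(abs(Q[...,2]+9.5)<4)
for x in range(70,125,6):
    r=Q[b&(Q[...,0]>=x)&(Q[...,0]<x+6)]
    if len(r)>5:
        y=np.sort(r[:,1]); print(x,len(r),y[0],y[-1],"mid",(y[0]+y[-1])/2,"z",np.median(r[:,2]), "gap" ,y[:-1][np.diff(y).argmax()],y[1:][np.diff(y).argmax()])
print("tips",np.percentile(Q[b][:,0],99.7))
E
python3 rel.py w6
```

```text
70 1784 -28.46392421314637 25.369015780418394 mid -1.5474542163639882 z -10.246109249892914 gap -28.22205387645644 -27.64483258127832
76 1824 -30.7098133459558 27.67266273929666 mid -1.5185753033295715 z -10.266582410920329 gap -0.9264456652558389 -0.5152725362381417
82 1299 -32.12436548289766 29.26857453387511 mid -1.4278954745112742 z -10.272141252826474 gap -12.061616738841693 8.940143305101195
88 1191 -32.47498541474219 29.48529876003111 mid -1.4948433273555413 z -10.25253690940005 gap -17.81438488182821 14.927479789720534
94 1213 -32.68215390928895 29.59063426616724 mid -1.5457598215608552 z -10.261248485805696 gap -18.110563312095 15.106756722941723
100 1181 -31.808847261921457 28.93950671394601 mid -1.4346702739877237 z -10.25314644420288 gap -18.142841177213075 15.00737486105587
106 1017 -30.093659937553685 26.9163304096476 mid -1.5886647639530427 z -10.224593222843792 gap -18.14373127417969 15.002815516084398
112 337 -26.99621479345878 24.23536966756878 mid -1.3804225629450002 z -10.182370262501424 gap -19.126880915028156 15.940761559540288
tips 115.27910325565819
```

View pics/w6.png

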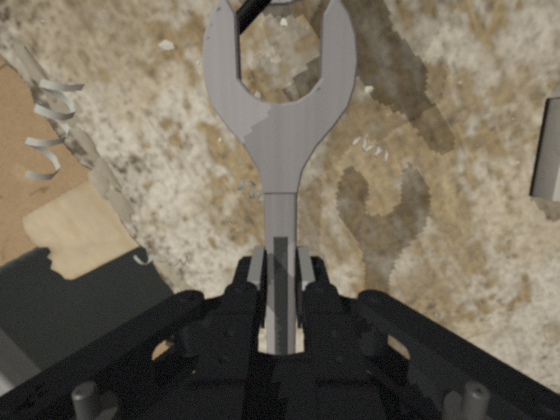

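The jaw is 33 mm wide, centred at tool (97.3, -1.5) in the camera frame. The nut is out of view from here, so I'm lifting over the tail to see both, which gives the lateral alignment.

Emit:
{"method": "send_rows", "body": {
  "steps": [
    [[0,0,-2.0,0,0.05],[0,0,-2.0,0,0.05],[0,0,-2.0,0,0.05],[0,0,-1.5,0,0.05],[2.0,-0.2,0,0,0.05],[2.0,-0.2,0,0,0.05],[2.0,-0.2,0,0,0.05],[1.5,0,0,0,0.05],[0,0,0,0,0.05]]
  ]
}}

```text
clock: 11.62
position: [490.2, 114.0, 148.8]
ee_rot: [0.863, 0.504, -0.019, -0.007]
contact_force: [0.8, -0.1, -3.1]
gripper_width: 13.5
```

```bash
python3 st.py; python3 rel.py w7
```

```text
11.62 [490.207 114.032 148.775] yaw 1.057 tilt [-0.041 -0.007] F [ 0.81  -0.108 -3.108] T [-0.108 -0.164 -0.065] w 13.5 J [ 0.542  0.28  -0.369 -0.019 -0.96   2.097]
tail px 266.0 31.5 1317 world [537.56 214.92 126.5 ] tool [113.19  -7.23  19.12] nut ctr tool [111.92  -8.8  -27.33]
70 1739 -26.911296228316825 25.560926458176688 mid -0.6751848850700686 z -10.597247163226136 gap 25.005179306131872 25.51747647479948
76 1876 -29.812601663798862 28.451564050676037 mid -0.6805188065614125 z -10.5906737156486 gap -0.5794774762431792 -0.16818918636592375
82 1349 -31.42414081936333 29.836979814639744 mid -0.7935805023617934 z -10.586354725141137 gap -10.084329716859344 8.528443071409164
88 1172 -31.575460474580254 30.27548318725416 mid -0.6499886436630469 z -10.575400949867458 gap -16.428541989399832 14.887397568507179
94 1224 -31.755168481408074 30.479280027569946 mid -0.637944226919064 z -10.646611426456634 gap -17.415000509958077 15.811821332883698
100 1200 -31.039616558032883 29.73811229950139 mid -0.6507521292657472 z -10.661326852727328 gap -17.37427418395525 15.834149332224204
106 1060 -29.69232669578437 28.323015417894283 mid -0.6846556389450438 z -10.676817434747068 gap -17.354217790910308 15.78196115825316
112 462 -26.840719233674612 25.258292318392673 mid -0.7912134576409695 z -10.569312188930304 gap -17.937963259970928 16.24904794602862
tips 116.1255821422896
```

Emit:
{"method": "send_rows", "body": {
  "steps": [
    [[-1.8,-0.15,0,-0.035,0.05],[-1.7,-0.15,0,0,0.05],[0,0,2.0,0,0.05],[0,0,2.0,0,0.05],[0,0,2.0,0,0.05],[0,0,1.2,0,0.05],[0,0,0,0,0.05]]
  ]
}}

```text
clock: 12.25
position: [461.0, 73.2, 74.5]
ee_rot: [0.858, 0.513, -0.023, -0.008]
contact_force: [-1.5, -1.5, -2.4]
gripper_width: 13.5
```

```bash
cat > go.py <<'E'
from h import *
import sys
np.set_printoptions(precision=2,suppress=True)
# nut, jaw in tool (camera-consistent); report jaw pose rel nut
N=np.array([537.56,214.92,80]); J=np.array([97.8,-0.7,-4.9])
s=arm.read_state();T=R.from_quat(s["ee_rot"]).as_matrix();p=np.array(s["position"])
yaw=np.arctan2(T[1,0],T[0,0]); j=p+T@J
print(round(s["clock"],2),"yaw",round(yaw,3),"jaw world",j,"to nut in tool xy:",(N-j)@T,"tilt",T[:2,2],"F",s["contact_force"],"T",s["wrist_torque"],"J6",s["joints"][5])
E
python3 go.py
```

```text
12.25 yaw 1.078 jaw world [506.9  159.71  76.45] to nut in tool xy: [63.01  0.67 -5.52] tilt [-0.05 -0.01] F [-1.48 -1.51 -2.4 ] T [-0.08 -0.05  0.07] J6 2.166914243376102
```

Emit:
{"method": "send_rows", "body": {
  "steps": [
    [[1.0,0.04,-0.4,-0.015,0.05],[1.2,0.03,0,0,0.05],[0,0,0,0,0.05]]
  ]
}}

```text
clock: 12.5
position: [472.6, 91.3, 79.2]
ee_rot: [0.855, 0.518, -0.023, -0.008]
contact_force: [0.3, -0.2, -2.5]
gripper_width: 13.5
```

```bash
python3 go.py
```

```text
12.5 yaw 1.09 jaw world [517.42 178.37  81.13] to nut in tool xy: [41.74  0.94 -0.2 ] tilt [-0.05 -0.01] F [ 0.29 -0.19 -2.52] T [-0.02 -0.25 -0.  ] J6 2.156127618673669
```

Emit:
{"method": "send_rows", "body": {
  "steps": [
    [[0.8,0.1,0.05,0,0.05],[0.5,0,0.05,0,0.05]]
  ]
}}

```text
clock: 12.67
position: [481.3, 104.0, 79.7]
ee_rot: [0.855, 0.518, -0.021, -0.008]
contact_force: [0.6, -0.1, -3.2]
gripper_width: 13.8
```

```bash
python3 go.py
```

```text
12.67 yaw 1.09 jaw world [526.18 191.07  81.89] to nut in tool xy: [26.45 -0.9   1.19] tilt [-0.04 -0.01] F [ 0.57 -0.14 -3.15] T [-0.03 -0.17  0.  ] J6 2.1422966000894283
```

Emit:
{"method": "send_rows", "body": {
  "steps": [
    [[0.5,0,0.03,0,0.05],[0.4,0,0.03,0,0.05]]
  ]
}}

```text
clock: 12.83
position: [486.4, 113.6, 79.5]
ee_rot: [0.855, 0.518, -0.02, -0.008]
contact_force: [0.0, -0.0, -3.4]
gripper_width: 13.6
```

```bash
python3 go.py
```

```text
12.83 yaw 1.09 jaw world [531.14 200.66  81.78] to nut in tool xy: [15.65 -0.85  1.39] tilt [-0.04 -0.01] F [ 0.02 -0.03 -3.42] T [-0.1   0.03  0.07] J6 2.131736289602801
```

Emit:
{"method": "send_rows", "body": {
  "steps": [
    [[0.5,-0.05,0.08,0,0.05]]
  ]
}}

```text
clock: 12.92
position: [488.5, 118.9, 78.7]
ee_rot: [0.855, 0.518, -0.02, -0.008]
contact_force: [-0.6, -0.1, -3.3]
gripper_width: 13.8
```

```bash
python3 go.py
```

```text
12.92 yaw 1.091 jaw world [533.27 205.94  81.03] to nut in tool xy: [ 9.97 -0.32  0.78] tilt [-0.04 -0.01] F [-0.55 -0.12 -3.28] T [ 0.   -0.15  0.  ] J6 2.125196815403228
```

Emit:
{"method": "send_rows", "body": {
  "steps": [
    [[0.5,0,0.08,0,0.05]]
  ]
}}

```text
clock: 13.0
position: [491.1, 124.0, 77.7]
ee_rot: [0.855, 0.518, -0.02, -0.008]
contact_force: [1.0, 0.8, -3.1]
gripper_width: 13.4
```

```bash
python3 go.py; python3 rel.py w8
```

```text
13.0 yaw 1.091 jaw world [535.82 211.08  80.12] to nut in tool xy: [ 4.21 -0.23  0.02] tilt [-0.04 -0.01] F [ 1.04  0.75 -3.11] T [-0.04 -0.14 -0.06] J6 2.1194662643673086
tail px 274.0 22.5 2536 world [535.76 211.31 126.5 ] tool [ 95.71  -2.68 -51.18] nut ctr tool [ 94.55  -4.25 -97.64]
70 1871 -29.775668155169285 26.693403699316168 mid -1.5411322279265587 z -10.080718904459253 gap -0.8438395134677302 -0.432239086249276
76 1710 -31.27989819095209 28.249023015780104 mid -1.5154375875859927 z -10.058916588540706 gap -1.2549049674137551 -0.8434990848917316
82 1333 -32.291602078229694 29.437812006990374 mid -1.4268950356196601 z -10.117993795672701 gap 5.318544868418292 11.320875595696345
88 1346 -32.59809663226341 29.565289345307225 mid -1.5164036434780943 z -10.069156870334584 gap -7.911497442873136 5.434350419703852
94 1244 -32.48497568406255 29.35520529461603 mid -1.5648851947232583 z -10.107852468256961 gap -15.077832979517666 12.241090721875809
100 1178 -31.368722489027125 28.426449400573784 mid -1.4711365442266704 z -10.020990283565816 gap -16.54888257330787 13.526566757497452
106 888 -29.08926794759215 26.33338394661065 mid -1.3779420004907497 z -10.062820717598832 gap -16.500686136666047 13.968553559326827
112 155 -25.359625643621182 22.386679969739063 mid -1.4864728369410596 z -9.86253777588752 gap -15.934098135220557 10.65325003710964
tips 113.55557189209748
```

The jaw is over the nut with no contact force. A little further to the throat.

Emit:
{"method": "send_rows", "body": {
  "steps": [
    [[0.4,0,0.05,0,0.05]]
  ]
}}

```text
clock: 13.13
position: [493.5, 128.5, 76.9]
ee_rot: [0.855, 0.519, -0.02, -0.008]
contact_force: [-0.1, 0.5, -2.9]
gripper_width: 13.3
```

```bash
python3 go.py
```

```text
13.13 yaw 1.091 jaw world [538.15 215.57  79.31] to nut in tool xy: [-0.87 -0.24 -0.66] tilt [-0.04 -0.01] F [-0.08  0.45 -2.92] T [-0.04 -0.08 -0.  ] J6 2.115093382293684
```

Emit:
{"method": "send_rows", "body": {
  "steps": [
    [[0.2,0,0.05,0,0.05]]
  ]
}}

```text
clock: 13.22
position: [494.5, 130.5, 76.3]
ee_rot: [0.855, 0.519, -0.02, -0.008]
contact_force: [-0.2, -3.2, -1.5]
gripper_width: 13.5
```

```bash
python3 go.py; python3 - <<'E'
from h import *
p,D,C=grab("wrist","w9")
cv2.imwrite("pics/w9c.png",cv2.convertScaleAbs(cv2.resize(p[0:180,180:380],None,fx=3.3,fy=3.3,interpolation=2),alpha=1.5))
E
```

```text
13.22 yaw 1.092 jaw world [539.18 217.65  78.6 ] to nut in tool xy: [-3.21 -0.22 -1.31] tilt [-0.04 -0.01] F [-0.2  -3.23 -1.47] T [-0.98  0.09 -0.03] J6 2.1127151225096723
```

View pics/w9c.png

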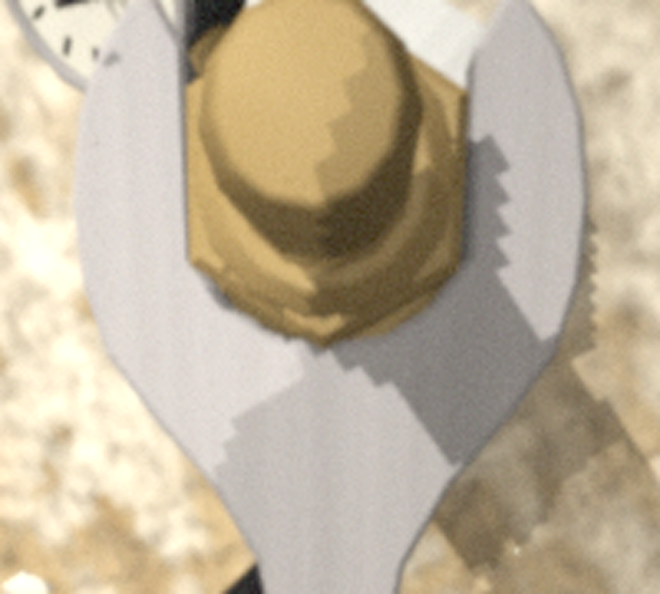

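The picture shows the spanner home. The nut's flats sit parallel in the jaw, with about equal gaps at columns 187 and 465, and the nut's corner is near the throat. Starting the clockwise swing.

Emit:
{"method": "send_rows", "body": {
  "steps": [
    [[-0.1,-0.5,0,0.05,0.05],[0.05,-0.95,0,0.1,0.05],[0.05,-0.95,0,0.1,0.05],[0.05,-0.95,0,0.1,0.05]]
  ]
}}

```text
clock: 13.6
position: [468.2, 149.2, 76.7]
ee_rot: [0.934, 0.357, -0.021, -0.003]
contact_force: [1.3, -0.0, -3.0]
gripper_width: 13.3
```

```bash
python3 go.py; python3 st.py
```

```text
13.6 yaw 0.73 jaw world [540.78 214.96  77.94] to nut in tool xy: [-2.5  -2.16 -1.92] tilt [-0.04 -0.01] F [ 1.33 -0.04 -2.97] T [-0.15 -0.22  0.66] J6 1.6896815503741531
13.6 [468.238 149.195  76.695] yaw 0.73 tilt [-0.042 -0.009] F [ 1.334 -0.043 -2.975] T [-0.147 -0.215  0.655] w 13.3 J [ 0.629  0.358 -0.477 -0.024 -0.775  1.69 ]
```

Emit:
{"method": "send_rows", "body": {
  "steps": [
    [[0.0,-1.1,-0.05,0.1,0.05],[0.0,-1.05,-0.05,0.1,0.05],[0.05,-1.0,-0.05,0.1,0.05],[0.05,-1.0,0,0.1,0.05]]
  ]
}}

```text
clock: 13.93
position: [447.2, 183.8, 78.6]
ee_rot: [0.987, 0.158, -0.02, 0.003]
contact_force: [3.5, -2.2, -6.2]
gripper_width: 13.1
```

```bash
python3 go.py; python3 rel.py w10
```

```text
13.93 yaw 0.317 jaw world [539.99 214.97  79.59] to nut in tool xy: [-2.34 -0.71 -0.31] tilt [-0.04 -0.01] F [ 3.52 -2.21 -6.25] T [-0.45 -0.75  0.42] J6 1.188231249448559
tail px 274.5 35.5 3889 world [536.58 215.76 126.5 ] tool [ 92.93  -1.55 -51.75] nut ctr tool [ 91.07  -1.6  -98.21]
70 1832 -29.449389722084312 26.019455020666104 mid -1.714967350709104 z -8.994097835163721 gap 25.563712289898856 26.019455020666104
76 1776 -31.30499350007941 28.11589266110657 mid -1.5945504194864188 z -8.969648690917134 gap -2.634806989338503 -2.233493370703335
82 1247 -32.49491576504869 29.04350721808616 mid -1.7257042734812647 z -8.863492309994545 gap -9.720687244234085 6.21919634308228
88 1131 -32.58638274406228 29.398728498470305 mid -1.593827122795986 z -8.73300702986407 gap -16.244891827774193 12.341993279529875
94 1125 -32.54048717374063 28.967014683227536 mid -1.786736245256547 z -8.655788836653933 gap -17.549320392478723 13.93609359642805
100 1070 -31.442765414850307 28.573044213496857 mid -1.4348606006767248 z -8.544430806734438 gap -16.211947840068454 12.603029768551654
106 885 -30.006290256030713 26.19033391308979 mid -1.907978171470461 z -8.360125063146029 gap -18.592446573152323 8.733119005956702
112 192 -26.011121388712976 23.129874422978137 mid -1.4406234828674194 z -8.15082640537719 gap -20.588984430091042 16.0503642639685
tips 114.21362092539744
```

Emit:
{"method": "send_rows", "body": {
  "steps": [
    [[-0.05,-1.0,0.05,0.1,0.05],[0.03,-0.98,0.03,0.1,0.05],[0.05,-0.98,0,0.1,0.05],[0.05,-0.98,0,0.1,0.05]]
  ]
}}

```text
clock: 14.32
position: [441.8, 221.3, 77.0]
ee_rot: [0.999, -0.044, -0.018, 0.009]
contact_force: [1.2, -1.7, -5.1]
gripper_width: 13.3
```

```bash
python3 go.py
```

```text
14.32 yaw -0.088 jaw world [539.4  213.46  78.39] to nut in tool xy: [-2.02 -1.26 -1.57] tilt [-0.04 -0.02] F [ 1.17 -1.73 -5.15] T [-0.17 -0.26  0.69] J6 0.7144754618966251
```

Emit:
{"method": "send_rows", "body": {
  "steps": [
    [[0.0,-1.05,0,0.1,0.05],[0.03,-1.0,0,0.1,0.05],[0.03,-1.0,0,0.1,0.05]]
  ]
}}

```text
clock: 14.57
position: [447.9, 250.0, 75.9]
ee_rot: [0.981, -0.194, -0.017, 0.013]
contact_force: [1.1, -2.4, -3.3]
gripper_width: 13.4
```

```bash
python3 go.py; python3 - <<'E'
from h import *
p,D,C=grab("wrist","w11")
cv2.imwrite("pics/w11c.png",cv2.convertScaleAbs(cv2.resize(p[0:180,180:380],None,fx=3.3,fy=3.3,interpolation=2),alpha=1.5))
E
```

```text
14.57 yaw -0.391 jaw world [538.79 213.49  78.04] to nut in tool xy: [-1.73 -0.79 -1.94] tilt [-0.04 -0.02] F [ 1.13 -2.38 -3.29] T [-0.35 -0.37  0.59] J6 0.378702419948832
```

View pics/w11c.png

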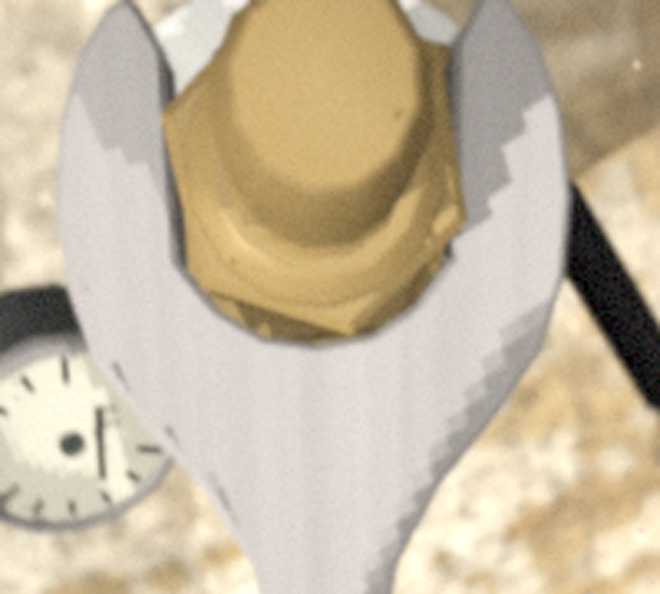

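The nut lags the spanner by the jaw slack of about 0.09 rad, so the ferrule is at about 1.50. One small step more.

Emit:
{"method": "send_rows", "body": {
  "steps": [
    [[0.0,-0.65,0,0.065,0.05],[0,0,0,0,0.05]]
  ]
}}

```text
clock: 14.78
position: [450.7, 256.6, 75.1]
ee_rot: [0.974, -0.224, -0.017, 0.014]
contact_force: [-1.7, -0.2, -2.9]
gripper_width: 13.6
```

```bash
python3 go.py
```

```text
14.78 yaw -0.453 jaw world [539.14 214.53  77.38] to nut in tool xy: [-1.66  0.43 -2.57] tilt [-0.04 -0.02] F [-1.73 -0.18 -2.89] T [ 0.55 -0.25  0.22] J6 0.3114558793712752
```

Emit:
{"method": "send_rows", "body": {
  "steps": [
    [[0.1,0.8,-0.1,-0.09,0.05]]
  ]
}}

```text
clock: 14.87
position: [447.9, 249.7, 75.9]
ee_rot: [0.984, -0.178, -0.018, 0.013]
contact_force: [-2.6, -0.2, -3.4]
gripper_width: 13.6
```

```bash
python3 go.py
```

```text
14.87 yaw -0.358 jaw world [539.9  216.13  77.78] to nut in tool xy: [-1.84  2.02 -2.1 ] tilt [-0.04 -0.02] F [-2.56 -0.22 -3.41] T [ 0.3   0.43 -0.23] J6 0.4135794687409549
```

Emit:
{"method": "send_rows", "body": {
  "steps": [
    [[-0.4,0,-0.05,0,0.05],[-0.4,0,0,0,0.05]]
  ]
}}

```text
clock: 15.03
position: [441.6, 250.4, 76.9]
ee_rot: [0.984, -0.175, -0.017, 0.012]
contact_force: [1.3, -2.5, -3.7]
gripper_width: 13.6
```

```bash
python3 go.py
```

```text
15.03 yaw -0.352 jaw world [533.82 217.42  78.99] to nut in tool xy: [ 4.34  1.09 -1.11] tilt [-0.04 -0.02] F [ 1.31 -2.45 -3.67] T [-0.54 -0.67  0.02] J6 0.40776841535438263
```

Emit:
{"method": "send_rows", "body": {
  "steps": [
    [[-0.4,0.08,0,0,0.05],[-0.4,0.02,0,0,0.05]]
  ]
}}

```text
clock: 15.2
position: [434.2, 252.1, 77.8]
ee_rot: [0.985, -0.174, -0.016, 0.011]
contact_force: [-0.0, -0.1, -2.9]
gripper_width: 13.5
```

```bash
python3 go.py
```

```text
15.2 yaw -0.35 jaw world [526.48 219.3   79.99] to nut in tool xy: [11.9   0.33 -0.32] tilt [-0.03 -0.02] F [-0.01 -0.07 -2.88] T [ 0.11 -0.09 -0.01] J6 0.3963262415848634
```

Emit:
{"method": "send_rows", "body": {
  "steps": [
    [[-0.5,0.02,0,0,0.05],[-0.5,0.02,0,0,0.05]]
  ]
}}

```text
clock: 15.37
position: [423.9, 255.4, 78.3]
ee_rot: [0.985, -0.173, -0.016, 0.011]
contact_force: [0.0, -0.5, -2.5]
gripper_width: 13.8
```

```bash
python3 go.py
```

```text
15.37 yaw -0.349 jaw world [516.13 222.73  80.5 ] to nut in tool xy: [22.81  0.01 -0.12] tilt [-0.03 -0.02] F [ 0.01 -0.46 -2.48] T [ 0.05 -0.07 -0.06] J6 0.3779223270281729
```

The spanner came free with no force at yaw -0.35, so the nut's flats are within the jaw slack of -0.35. That puts the ferrule at about 1.55. Next I back off, rise and carry it to the clear patch.

Emit:
{"method": "send_rows", "body": {
  "steps": [
    [[-2.0,0,0,0,0.05],[-2.0,0,0,0,0.05],[0,0,-2.5,0,0.05],[0,0,-2.5,0,0.05],[0,0,-2.5,0,0.05],[2.0,2.0,0,0,0.05],[2.0,2.2,0,0,0.05],[2.0,2.2,0,0,0.05],[2.0,2.2,0,0,0.05],[2.0,2.2,0,0,0.05]]
  ]
}}

```text
clock: 16.2
position: [441.0, 139.0, 159.1]
ee_rot: [0.986, -0.163, -0.015, 0.008]
contact_force: [0.6, -0.7, -3.6]
gripper_width: 12.8
```

Emit:
{"method": "send_rows", "body": {
  "steps": [
    [[2.0,2.2,0,0,0.05],[2.0,2.2,0,0,0.05],[1.5,1.5,0,0.1,0.05],[0,0,0,0.11,0.05],[0,0,0,0.11,0.05],[0,0,0,0.11,0.05],[0,0,0,0.11,0.05],[0,0,0,0,0.05]]
  ]
}}

```text
clock: 16.87
position: [472.2, 58.5, 158.3]
ee_rot: [0.901, -0.434, -0.013, 0.012]
contact_force: [-0.5, -0.0, -3.0]
gripper_width: 13.5
```

```bash
python3 st.py; python3 go.py; python3 rel.py w12|tail -4
```

```text
16.87 [472.245  58.534 158.328] yaw -0.898 tilt [-0.034 -0.01 ] F [-0.518 -0.014 -3.027] T [ 0.071 -0.095  0.051] w 13.5 J [ 0.462  0.221 -0.428 -0.008 -0.956  0.216]
16.87 yaw -0.898 jaw world [533.9  -17.47 161.88] to nut in tool xy: [-178.35 -150.32   79.48] tilt [-0.03 -0.01] F [-0.52 -0.01 -3.03] T [ 0.07 -0.09  0.05] J6 0.21608303938218532
100 1139 -30.090152801248756 29.964610995996647 mid -0.06277090262605434 z -10.0517539947037 gap -16.701531490112394 16.435812619839194
106 865 -28.09877306098625 27.674544488228108 mid -0.21211428637907126 z -10.065474620999243 gap -16.741161321218613 16.3924176435814
112 122 -24.22499376621431 24.23488820001459 mid 0.004947216900140106 z -9.700878292532973 gap -18.772542185418377 18.719642494462537
tips 113.25004273120699
```

Emit:
{"method": "send_rows", "body": {
  "steps": [
    [[0,0,3,0,0.05],[0,0,3,0,0.05],[0,0,3,0,0.05],[0,0,2.5,0,0.05],[0,0,1.5,0,0.05],[0,0,0.5,0,0.05]]
  ]
}}

```text
clock: 17.42
position: [472.0, 61.4, 23.1]
ee_rot: [0.907, -0.421, -0.008, 0.006]
contact_force: [-0.2, 0.0, -2.1]
gripper_width: 13.6
```

```bash
python3 st.py
```

```text
17.42 [471.99   61.385  23.11 ] yaw -0.869 tilt [-0.02  -0.004] F [-0.248  0.02  -2.099] T [ 0.019  0.016 -0.012] w 13.6 J [ 0.468  0.417 -0.585 -0.009 -0.588  0.241]
```

Emit:
{"method": "send_rows", "body": {
  "steps": [
    [[0,0,1.0,0,0.05],[0,0,0.6,0,0.05],[0,0,0.3,0,0.05]]
  ]
}}

```text
clock: 17.67
position: [472.2, 62.4, 3.4]
ee_rot: [0.909, -0.417, -0.008, 0.006]
contact_force: [0.4, -0.3, -3.2]
gripper_width: 13.3
```

```bash
python3 st.py
```

```text
17.67 [472.185  62.407   3.438] yaw -0.86 tilt [-0.019 -0.005] F [ 0.362 -0.301 -3.247] T [0.022 0.012 0.031] w 13.3 J [ 0.471  0.454 -0.6   -0.009 -0.537  0.248]
```

Emit:
{"method": "send_rows", "body": {
  "steps": [
    [[0,0,0.2,0,0.05],[0,0,0.1,0,0.05]]
  ]
}}

```text
clock: 17.83
position: [472.8, 62.9, 1.0]
ee_rot: [0.909, -0.416, -0.007, 0.006]
contact_force: [-1.2, -0.3, -0.6]
gripper_width: 13.1
```

```bash
python3 st.py
```

```text
17.83 [472.815  62.941   1.037] yaw -0.858 tilt [-0.018 -0.004] F [-1.203 -0.344 -0.571] T [-0.133  0.033 -0.026] w 13.1 J [ 0.471  0.458 -0.601 -0.009 -0.53   0.249]
```

Contact has begun at the bench height. I'll open slowly there and then rise.

Emit:
{"method": "send_rows", "body": {
  "steps": [
    [[0,0,0.05,0,0.05],[0,0,0,0,0.25],[0,0,0,0,0.4],[0,0,0,0,0.5],[0,0,0,0,0.6],[0,0,0,0,0.8],[0,0,-1.0,0,0.8],[0,0,-2.5,0,0.8],[0,0,-3,0,1],[0,0,-3,0,1]]
  ]
}}

```text
clock: 18.67
position: [473.7, 62.9, 97.4]
ee_rot: [0.91, -0.415, -0.009, 0.008]
contact_force: [1.6, 0.5, 0.4]
gripper_width: 85.5
```

Emit:
{"method": "send_rows", "body": {
  "steps": [
    [[0,0,-3,0,1],[0,0,-3,0,1],[-3,0,0,0,1],[-3,0,0,0,1],[0,0,0,0,1],[0,0,0,0,1]]
  ]
}}

```text
clock: 19.17
position: [439.2, 111.4, 170.6]
ee_rot: [0.91, -0.416, -0.002, -0.001]
contact_force: [0.6, -0.1, -0.0]
gripper_width: 85.6
```

```bash
python3 st.py; python3 - <<'E'
from h import *
np.set_printoptions(precision=2,suppress=True)
p,D,C=grab("wrist","w13"); P=cloud(C,D); s=P[...,2]
m=((s>4)&(s<16)&(abs(P[...,0]-490)<130)&(abs(P[...,1]-40)<140)).astype(np.uint8)
m=cv2.morphologyEx(m,cv2.MORPH_OPEN,np.ones((3,3)))
n,l,st,c=cv2.connectedComponentsWithStats(m); k=1+st[1:,4].argmax(); q=P[l==k]
A=np.c_[q[:,:2],np.ones(len(q))]; print("n",len(q),"plane",np.linalg.lstsq(A,q[:,2],rcond=None)[0],"z",np.percentile(q[:,2],[2,50,98]),q.min(0),q.max(0))
t,_,_=grab("top","top1"); a=cv2.imread("pics/top0.png")
M=np.vstack([t[150:330,140:460],a[150:330,140:460]]); cv2.imwrite("pics/fin.png",cv2.resize(M,None,fx=1.65,fy=1.65))
d=cv2.absdiff(t,a).max(2)
for n_,(u,v) in dict(brush=(176,243),block=(365,195),loupe=(237,180)).items(): print(n_,d[v-12:v+13,u-12:u+13].mean())
E
```

```text
19.17 [439.233 111.357 170.581] yaw -0.857 tilt [-0.003  0.003] F [ 0.635 -0.053 -0.026] T [-0.013 -0.039 -0.01 ] w 85.6 J [ 0.606  0.152 -0.483 -0.005 -0.937  0.111]
n 5376 plane [ 0.   -0.01  8.01] z [ 7.25 10.19 12.12] [399.55 -35.7    4.  ] [564.47 146.77  13.45]
brush 18.3056
block 3.3328
loupe 15.4592
```

View pics/fin.png

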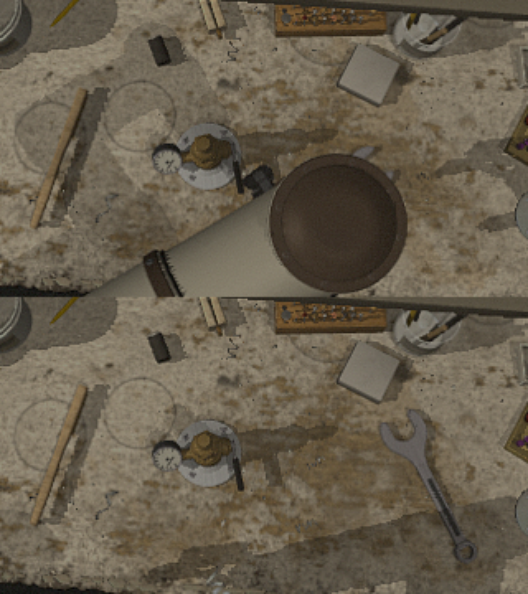

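The spanner lies flat on the bench and clear. The brush, block and loupe are where they were in the first picture, and only shadows differ. One last check of the nut's angle from above.

Emit:
{"method": "send_rows", "body": {
  "steps": [
    [[-0.2,-2.5,0,0,1],[-0.2,-2.5,0,0,1],[-0.2,-2.5,0,0,1],[-0.2,-2.5,0,0,1],[-0.3,-2.5,0,0,1],[-0.3,-1.5,0,0,1],[0,0,0,0,1]]
  ]
}}

```text
clock: 19.85
position: [542.1, 210.6, 164.7]
ee_rot: [0.907, -0.42, -0.004, 0.004]
contact_force: [0.0, 0.0, -0.5]
gripper_width: 85.4
```

```bash
python3 st.py; python3 - <<'E'
from h import *
p,D,C=grab("wrist","w14")
P=cloud(C,D);m=(P[...,2]>120)&(P[...,2]<135);ys,xs=np.where(m);u,v=(xs.min()+xs.max())/2,(ys.min()+ys.max())/2
u0,v0=int(u)-50,int(v)-70; print(u0,v0)
cr=cv2.resize(p[v0:v0+90,u0:u0+100],None,fx=7,fy=6.6,interpolation=cv2.INTER_CUBIC)
cv2.imwrite("pics/w14c.png",cv2.convertScaleAbs(cr,alpha=1.8))
E
```

```text
19.85 [542.064 210.556 164.734] yaw -0.868 tilt [-0.01  -0.003] F [ 0.019  0.018 -0.458] T [-0.046 -0.015 -0.062] w 85.4 J [ 0.647  0.372 -0.187 -0.005 -1.022  0.059]
229 169
```

View pics/w14c.png

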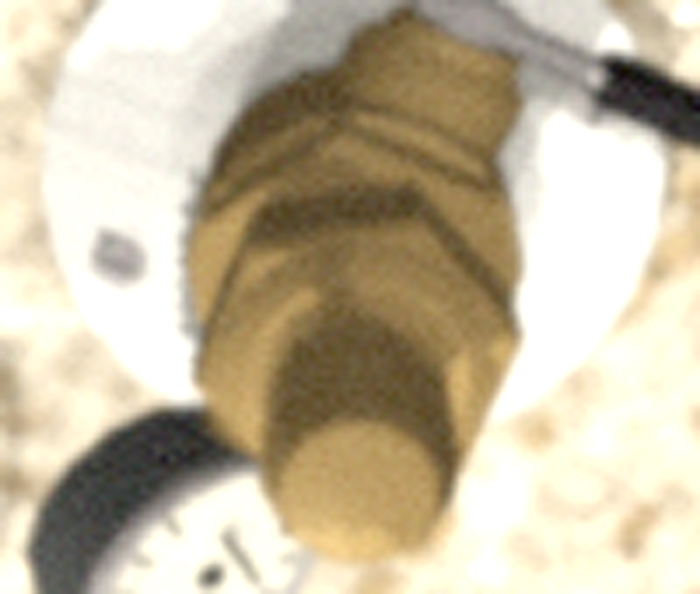

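```bash
python3 - <<'E'
from h import *
C=cam("wrist",arm.read_state())
f=lambda x,y:onz(C,229+x/7,169+y/6.6,90)[:2]
a,b,c,d=[f(*q) for q in[(252,215),(420,195),(517,335),(200,380)]]
ang=lambda v:np.arctan2(v[1],v[0])%(np.pi/3)
print([round(ang(v),3) for v in(b-a,c-d,c-b,a-d)],"expected",(-0.355)%(np.pi/3),np.linalg.norm(b-a),np.linalg.norm(c-d))
E
```

```text
[np.float64(0.829), np.float64(0.857), np.float64(0.746), np.float64(0.933)] expected 0.6921975511965976 17.916892611786636 34.72682460705061
```

```bash
python3 - <<'E'
from h import *
def angs(st,u0,v0,pts):
    C=cam("wrist",st); f=lambda x,y:onz(C,u0+x/7,v0+y/6.6,90)[:2]
    P=[f(*q) for q in pts]; c0=onz(C,*((u0+50.,v0+70.)),127)[:2]
    for i in range(len(P)-1):
        v=P[i+1]-P[i]; print(round(np.arctan2(v[1],v[0])%(np.pi/3),3),round(np.linalg.norm(v),1),end=" | ")
    print()
angs(dict(position=[536.757,213.672,174.068],ee_rot=[.88,-.475,.010,-.002]),228,158,[(228,292),(370,212),(510,300),(500,460)])
s=arm.read_state(); angs(s,229,169,[(198,378),(252,215),(420,195),(517,335),(455,480)])
# edge-direction from image gradients on nut top outline: contour of brass nut at z~90 via depth
for tag,st in(("w3",dict(position=[536.757,213.672,174.068],ee_rot=[.88,-.475,.010,-.002])),("w14",s)):
    C=cam("wrist",st);P=cloud(C,np.load(f"pics/{tag}.npy"));D=np.load(f"pics/{tag}.npy")
    m=(P[...,2]>86.5)&(P[...,2]<97)
    ys,xs=np.where(m); A=onz
    W=np.array([onz(C,x,y,90)[:2] for x,y in zip(xs,ys)])
    c=cv2.minEnclosingCircle(W.astype(np.float32)); print(tag,len(W),c)
    np.save(f"pics/{tag}_W.npy",W)
    # hull edges longer than 8mm
    h=cv2.approxPolyDP(cv2.convexHull(W.astype(np.float32)),1.5,True)[:,0]
    for i in range(len(h)):
        v=h[(i+1)%len(h)]-h[i]; L=np.linalg.norm(v)
        if L>7: print("  ",h[i],round(L,1),round(np.arctan2(v[1],v[0])%(np.pi/3),3))
E
```

```text
0.084 18.5 | 1.031 18.8 | 0.018 19.9 | 
0.92 20.4 | 0.829 17.9 | 0.746 19.7 | 0.88 19.1 | 
w3 778 ((538.5943603515625, 215.35699462890625), 18.088491439819336)
   [556.4629  215.40176] 18.1 1.042
   [545.3011  231.63206] 25.5 0.486
   [520.6422  214.29425] 18.9 0.114
   [531.8663  199.14964] 16.7 0.088
   [548.5017  200.61781] 16.8 0.03
w14 841 ((537.5118408203125, 214.29051208496094), 18.1005859375)
   [555.2807  210.84172] 17.0 0.845
   [549.9002  226.97557] 11.9 0.775
   [538.4547  230.16956] 22.5 0.586
   [519.7429 217.7393] 17.6 0.841
   [525.2317  201.03423] 19.3 0.862
   [544.19556 197.48921] 17.4 0.878
```

```bash
python3 -c "
from bench import job
print(job.job_done())"
```

```text
the job is handed in; nothing more can be done
None
```

The hose-tail joint is tightened and I handed the job in at about 20 s. My best estimate is that the nut is about 1.4 rad past finger-tight, nearer the lower limit (1.31) than the 1.57 target.

**What I did**
- **By hand:** I ran the nut down clockwise until the torque rose sharply, to 0.8 N·m. That is the firm stop, and I overran it by about 0.1 rad (the limit is 0.3).
- **With the spanner:** I slid it on without force, with contact forces of a few newtons at most. I swung it clockwise until the spanner itself had turned about 1.55 rad, then backed it off through the jaw slack and slid it off.
- **Laying it down:** I set the spanner on the bench between the outlet and where it first lay.

**Last checks**
- **Spanner:** it lies flat and at rest, with its top surface at about 10 mm. By the set-down pose its jaw is over 200 mm from the nut. In the final top picture the arm hid most of it.
- **Bystanders:** the brush, block and loupe look unmoved in the before and after pictures. This was by eye; the pixel differences on the brush and loupe look like shadows.
- **Nut angle:** two measurements disagree. The spanner's yaw implied about 1.55 rad. The hexagon measured in the wrist pictures gave 1.30 rad of spanner turn, which makes 1.36 to 1.45 rad with the overrun by hand. I trust the pictures more. Both fall inside the 1.31 to 1.83 window, so I did not go back for a second pull.
- **Not checked:** I did not compare the nut's angle with the hose tail's directly. A small reverse torque (0.23 N·m) showed as I took up the slack, so the nut may have turned back slightly.

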